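# Pack the closed samples into the carrier

## Task

Pack the sample carrier: stand the capped jar in the large round recess and the capped vial in the small round recess, and lay the closed slide box flat in the long recess, drawing it out sideways from under the roof of its dock. Keep jar and vial upright all the time. Leave the open jar, the open vial and the open slide tray standing where they are, then let go of everything.

Things in the scene. Friction and masses are not known exactly. Their poses are not given: they have to be found in the camera images.
- jar: Capped sample jar, upright: milky body 56 mm in diameter, 54 mm high, with a closed white cap 54 mm in diameter on it; 70 mm high overall, 100 to 200 g. Loose on the bench. Origin: centre of its underside, z up along its axis.
- vial: Capped sample vial, upright: pale grey-green body 28 mm in diameter, 57 mm high, with a closed white cap 27 mm in diameter on it; 75 mm high overall, 30 to 65 g. Loose on the bench. Origin: centre of its underside, z up along its axis.
- slide_box: Closed cream slide box, 100 (x) x 40 (y) x 30 (z) mm, 60 to 130 g, with a thin grey seam and a paper label on the end that shows. Loose; it stands on the bench, its rear part inside the dock, and sticks out of the dock's opening by 48 to 55 mm (its -x end). Origin: centre of its underside, z up.
- dock: Fixed dark grey steel dock: roof, side walls and back, open only to its -x; 64 (x) x 56 (y) x 42 mm high, opening 48 wide, 36 high, no floor; 3 mm foot flanges out to y = +-58 mm. Origin: centre of its footprint on the bench, z up; opening at x = -32 mm, back wall's inside at +28 mm. The slide box slides freely out along -x; it starts with its centre at x = -37 to -30 mm, long side along x.
- jar_recess: Fixed grey plate (dark recess floor), 98 (x) x 130 (y) x 9 mm, one of three side by side (100 mm apart in x, any order) in a flat aluminium carrier with a 10 mm rim. Origin: centre of its underside, 5 mm above the bench, z up. Has the large round recess, 76 mm in diameter, for the jar. Recess floor 3 mm and plate top 9 mm above the origin.
- vial_recess: Fixed grey plate (dark recess floor), 98 (x) x 130 (y) x 9 mm, one of three side by side (100 mm apart in x, any order) in a flat aluminium carrier with a 10 mm rim. Origin: centre of its underside, 5 mm above the bench, z up. Has the small round recess, 46 mm in diameter, for the vial. Recess floor 3 mm and plate top 9 mm above the origin.
- slide_recess: Fixed grey plate (dark recess floor), 98 (x) x 130 (y) x 9 mm, one of three side by side (100 mm apart in x, any order) in a flat aluminium carrier with a 10 mm rim. Origin: centre of its underside, 5 mm above the bench, z up. Has the long rectangular recess, 58 mm (x) by 118 mm (y), for the slide box (long side along y, either way). Recess floor 3 mm and plate top 9 mm above the origin.
- open_jar: Look-alike to leave alone: empty open-mouthed jar without cap, milky, 56 mm in diameter, 58 mm high, upright and loose. Origin: centre of its underside.
- open_vial: Look-alike to leave alone: empty open-mouthed vial without cap, pale grey-green, 28 mm in diameter, 62 mm high, upright and loose. Origin: centre of its underside.
- open_slide_tray: Look-alike to leave alone: open cream slide tray without lid, 40 (x) x 100 (y) x 20 (z) mm, showing a row of grey ribs inside; loose on the bench. Origin: centre of its underside.
Things that resemble listed ones, but are neither listed nor needed, are in the scene too. What is shaped like the jar but turquoise or yellow is not meant.

How it is judged (in metres and radians):
At the end, for the whole second after the job is handed in: Jar, vial and slide box rest level on the floor of their own recesses (centres within 13 mm, level within 0.1 rad, slide box within 0.35 rad of the recess's length); the open jar, vial and tray are upright and within 30 mm of where they began; all released and at rest (horizontal distance between jar and jar_recess below 0.013 m and z of jar in the frame of jar_recess below 0.0065 m and angle between each of jar, vial, slide_box's own z axis and vertical below 0.1 rad and linear speed of each of jar, vial, slide_box, open_jar, open_vial, open_slide_tray below 0.02 m/s and angular speed of each of jar, vial, slide_box below 0.2 rad/s and horizontal distance between vial and vial_recess below 0.013 m and z of vial in the frame of vial_recess below 0.0065 m and horizontal distance between slide_box and slide_recess below 0.013 m and z of slide_box in the frame of slide_recess below 0.0065 m and distance of each of open_jar, open_vial, open_slide_tray from where it was at the start of the episode below 0.03 m and angle between each of open_jar, open_vial, open_slide_tray's own z axis and vertical below 0.15 rad and angle between the x axis of slide_box and the y axis of slide_recess, either way round below 0.35 rad); the robot touches nothing.
It fails at once if the jar or the vial is tipped by more than 0.7 rad (angle between any of jar, vial's own z axis and vertical above 0.7 rad).
It fails at once if an open look-alike is moved by more than 30 mm (distance of any of open_jar, open_vial, open_slide_tray from where it was at the start of the episode above 0.03 m).
It also fails if it takes over 80 s, if anything falls off the work surface, if the arm or the gripper's body presses on something with over 40 N, if the wrist force passes 120 N, or if a joint passes its speed limit or range.

## Robot

A 6-joint arm with a two-finger parallel gripper is mounted at the origin on the work surface. World frame = base frame: x ahead of the robot, y to its left, z up, the work surface at z = 0. Lengths are in m, angles in degrees, forces in N, time in s.
With the tool pointing down it reaches from about 0.3 to 0.75 m from the base axis. Payload 8.5 kg.
Tool frame: the origin (TCP) lies at the very end of the fingers, on their centre line; the grasp point (between the pads) lies 19 mm behind it; z points along the fingers, y is the line along which they close (so a half turn about z gives the same grasp; the last joint's range is limited). The gripper opens to 85 mm and grips with 20 to 120 N. Pads are 22 mm wide; open, the fingers measure 114 mm over their backs; the gripper's body (76 mm by 85 mm) begins 54 mm behind the grasp point. The pads swing forward as they close: fully open they stand 13 mm farther back than shut.
Start: joints at [-75.82, 21.807, 74.336, -0, 83.858, -12.336], TCP at [0.246, -0.492, 0.231] pointing down, gripper open.
Joint ranges: [-178.18, 178.18], [-50.72, 133.34], [12.68, 142.11], [-81.47, 261.47], [9.98, 163.14], [-165.26, 165.26]. Speed limits (degrees/s): [136.94, 136.94, 180, 180, 180, 180].

## Interface

Orientations are given as a 3x3 rotation matrix whose columns are the frame's x, y, z axes.
In Python, from rig import env gives the robot as it stands.
- The arm moves only by the tool move_arm, never from a script. Its argument "plan" is a list of rows, each a list of 7 numbers: the turn, a rotation vector about the tool's x, y, z in degrees, then the shift along the tool's x, y, z in cm, then the gripper command: -1 is shut, 1 is fully open, values between are in proportion. In form: [[ax, ay, az, tx, ty, tz, jaw], ...]. A call has 1 to 5 rows; each row is the pose to reach, as a shift and turn from the pose commanded when the call began, along the tool's axes at that moment; what a row does not reach only later rows make up. A row lasts 1/10 s, in which the tool goes at most 50 mm and 8.59 degrees, less where a joint would pass 70% of its speed; a pose out of reach is approached as far as the arm can. A call with a gripper value outside its range is refused whole. The fingers move at their own pace and stop on an object; "squeeze" is the grip in N (left out, the last holds). Time passes only in rows, so rows that repeat a pose let the fingers close. It gives the time, the measured TCP pose, the force, the opening and the grip force at its end, in the units of the state.
- env.observe(): the state, without advancing time (a new reading comes with each control period).
- env.get_image(name): name is "scene" or "side" or "wrist"; returns a dict with "color" (400x640x3 uint8, red, green, blue), "fov_y" (degrees; the focal length in pixels is half the picture's height over the tangent of half this angle, whatever the lens; pixels are square), "cx", "cy" (the principal point, pixels), "R" (3x3) and "t" (3): a world point X has camera coordinates R X + t. Camera axes: x right, y down, z forward; pixel columns grow to the right and rows downward; lengths in m; the calibration is good to about 2 mm. A picture is of the moment at which its call begins. There is no depth.
- env.close_job(): hands the job in; it is judged then, once.
Trained networks look in a picture, given as the dict that the camera call returned (one of the last four; its "shot" number tells which), for a name from the list of things; names that differ only in an ending like _2 or _b are one class to them, and where a whole thing is asked for, a point or a joint stands for the part that bears it (a point fixed in the world has none). Each returns a list of dicts, best first, with "conf" (0 to 1); they miss things now and then, are a little off and sometimes report something else, mostly with a low value. They report only what shows in the picture. A call takes as long as a camera call. They do not tell look-alikes from the thing itself.
- env.outline_of(target, picture): "mask" (400x640 bool, what is visible of it) and "bbox" ([centre column, centre row, width, height] in pixels, round what is visible of it).
- env.tip_of(target, picture): "pixel" ([column, row] in pixels: a listed point, or the origin of a listed thing).
The state is a dict: "time_s": time; "q": joint angles; "qvel": joint speeds; "joint_efforts": joint torques, N m; "position": TCP position; "tool_rot": TCP orientation; "ft_force": force on the tool from outside, world axes, zero at the start; "wrist_torque": the same for the moment, N m; "grip_width": finger opening in m; "gripper_force": force on a finger pad.
Only numpy, scipy, OpenCV 4.12 (cv2) and the standard library are available. Lean on these libraries where they do the work, as an engineer would, in place of code of your own. Each camera call takes 0.05 s, during which the arm holds its last target. There are 200 camera calls.

## Working session

There is one attempt and no reset: what is moved stays moved. The work goes in short steps, Python scripts to look and compute and a tool call to move; the robot and the scene stay as the last step left them, time stands still between calls to the robot, and variables do not carry over. Pictures are saved under pics/ and viewed, at most 16 in all, crops included, and the job is handed in when it is done.

Besides the shell and the picture viewer there is one more tool, called after ">>>" by a JSON object that holds its "name" and its "arguments", one argument or row to a line. move_arm: Moves the arm, as the interface text tells. Its arguments: {"type":"object","properties":{"plan":{"type":"array"},"squeeze":{"type":"number"}},"required":["plan"]}

```bash
ls; mkdir -p pics; cat > h.py <<'E'
from rig import env
import numpy as np, cv2
def K(p):
    f=p["color"].shape[0]/2/np.tan(np.radians(p["fov_y"])/2); return f
def ray(p,px):
    f=K(p); R=np.array(p["R"]); t=np.array(p["t"])
    d=R.T@np.array([(px[0]-p["cx"])/f,(px[1]-p["cy"])/f,1.]); return -R.T@t,d
def onz(p,px,z):
    c,d=ray(p,px); return c+d*(z-c[2])/d[2]
def proj(p,X):
    c=np.array(p["R"])@np.array(X)+np.array(p["t"]); f=K(p); return np.array([p["cx"]+f*c[0]/c[2],p["cy"]+f*c[1]/c[2]])
def save(p,n,crop=None,s=1):
    im=p["color"][...,::-1]
    if crop: im=im[crop[1]:crop[3],crop[0]:crop[2]]
    cv2.imwrite("pics/"+n,cv2.resize(im,None,fx=s,fy=s,interpolation=cv2.INTER_CUBIC))
E
python3 - <<'E'
from h import *
s=env.observe(); print(s["time_s"],s["position"],s["grip_width"])
for n in ["scene","side"]:
    p=env.get_image(n); save(p,n+"0.png",s=1.25)
    print(n,"cam",-np.array(p["R"]).T@np.array(p["t"]), p["fov_y"])
    Z=dict(jar=0,vial=0,slide_box=0,dock=0,jar_recess=.005,vial_recess=.005,slide_recess=.005,open_jar=0,open_vial=0,open_slide_tray=0)
    for k,z in Z.items():
        for d in env.tip_of(k,p)[:4]:
            print(k,round(d["conf"],2),np.round(d["pixel"]),np.round(onz(p,d["pixel"],z)[:2],4))
E
```

```text
pics
0.0 [ 0.24546475 -0.49184725  0.23072001] 0.0856544821171917
scene cam [0.89194097 0.24024572 0.72821361] 53.603303973698445
jar 0.85 [225. 218.] [ 0.6758 -0.1705]
jar 0.73 [256. 168.] [ 0.5354 -0.2083]
jar 0.55 [275. 203.] [ 0.5817 -0.1108]
vial 0.91 [323. 236.] [0.5826 0.0208]
vial 0.44 [406. 268.] [0.5376 0.1905]
slide_box 0.37 [373. 303.] [0.6361 0.1802]
dock 0.84 [190. 172.] [ 0.6381 -0.3203]
jar_recess 0.62 [433. 237.] [0.447  0.1998]
vial_recess 0.98 [376. 305.] [0.6373 0.1853]
slide_recess 0.84 [404. 267.] [0.5405 0.1882]
open_jar 0.93 [257. 245.] [ 0.6801 -0.073 ]
open_vial 0.66 [352. 194.] [0.4583 0.0075]
open_slide_tray 0.87 [308. 167.] [ 0.4599 -0.1158]
side cam [0.34241534 0.60690837 0.81532838] 47.89709236534081
jar 0.92 [297. 170.] [ 0.6746 -0.1642]
jar 0.68 [353. 169.] [ 0.5368 -0.2131]
vial 0.74 [300. 234.] [0.5927 0.0293]
slide_box 0.74 [337. 137.] [ 0.6149 -0.321 ]
dock 0.71 [325. 133.] [ 0.6521 -0.3298]
jar_recess 0.89 [340. 320.] [0.4457 0.2054]
vial_recess 0.82 [255. 286.] [0.6324 0.1887]
vial_recess 0.42 [285. 191.] [ 0.6756 -0.0818]
slide_recess 0.75 [297. 301.] [0.5385 0.1925]
open_jar 0.87 [286. 191.] [ 0.6742 -0.0847]
open_vial 0.68 [353. 240.] [0.475  0.0058]
open_slide_tray 0.69 [371. 203.] [ 0.4638 -0.1123]
```

View pics/scene0.png

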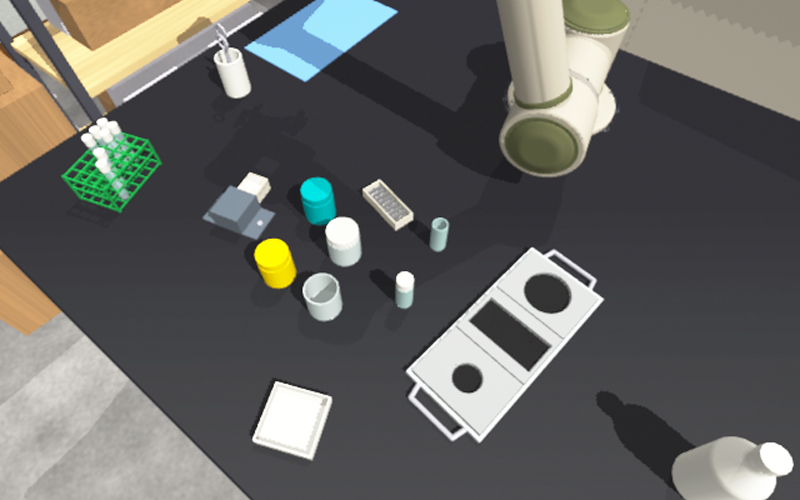

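View pics/side0.png

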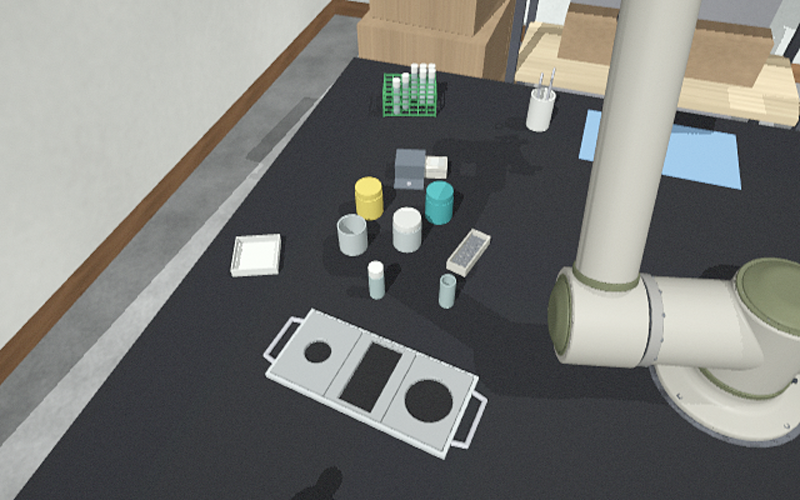

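The scene view (scaled 1.25) shows the white-capped jar at about (344,242), between the turquoise (318,200), yellow (275,263) and open (322,297) jars. The capped vial is at (404,290) and the open vial at (439,235). The dock is at (240,210), with the box end at (255,185). The carrier's vial, slide and jar recesses are at (467,378), (510,335) and (548,293). The side view agrees.

```bash
cat > m.py <<'E'
from h import *
from scipy.optimize import least_squares
P={n:env.get_image(n) for n in ["scene","side"]}
def cyl(x,y,parts):
    a=np.linspace(0,2*np.pi,60); 
    return np.array([[x+r*np.cos(u),y+r*np.sin(u),z] for r,zs in parts for z in zs for u in a])
def bb(p,X):
    q=np.array([proj(p,x) for x in X]); lo,hi=q.min(0),q.max(0); return np.r_[(lo+hi)/2,hi-lo]
shape=dict(jar=[(.028,(0,.054)),(.027,(.07,))],vial=[(.014,(0,.057)),(.0135,(.075,))],open_jar=[(.028,(0,.058))],open_vial=[(.014,(0,.062))])
g=dict(jar=(.581,-.111),vial=(.587,.025),open_jar=(.677,-.078),open_vial=(.466,.006))
for k in g:
    obs={}
    for n,p in P.items():
        m=bb(p,cyl(*g[k],shape[k])); c=[]
        for nm in ([k]+["open_"+k,] if not k.startswith("open") else [k,k[5:]]):
            c+=[np.array(d["bbox"]) for d in env.outline_of(nm,p)]
        c=[b for b in c if np.linalg.norm(b[:2]-m[:2])<12]
        if c: obs[n]=min(c,key=lambda b:np.abs(b-m).sum())
    for sub in ([list(obs)] + [[n] for n in obs]):
        if not sub: continue
        r=least_squares(lambda v:np.concatenate([(bb(P[n],cyl(*v,shape[k]))-obs[n])[:2] for n in sub]),g[k],diff_step=1e-4)
        print(k,sub,np.round(r.x,4),np.round(r.fun,1))
# recesses: dark blobs near projected centres
for k,c in dict(jar=(.446,.203),vial=(.635,.187),slide=(.5395,.19)).items():
    for n,p in P.items():
        gray=cv2.cvtColor(p["color"],cv2.COLOR_RGB2GRAY)
        _,lab=cv2.connectedComponents((gray<110).astype(np.uint8))
        u=np.round(proj(p,[*c,.01])).astype(int); l=lab[u[1],u[0]]
        m=(lab==l).astype(np.uint8); ct=max(cv2.findContours(m,0,cv2.CHAIN_APPROX_NONE)[0],key=len)[:,0].astype(float)
        w=np.array([onz(p,q,.014)[:2] for q in ct]).astype(np.float32)*1000
        rc=cv2.minAreaRect(w); print(k,n,m.sum(),np.round(rc[0],1),np.round(rc[1],1),round(rc[2],1), np.round(w.mean(0),1))
for n,p in P.items():
    for nm in ["slide_box","dock"]:
        for d in env.outline_of(nm,p)[:2]: print(n,nm,d["conf"],np.round(d["bbox"]),d["mask"].sum())
    u=proj(p,[.62,-.32,.02]).astype(int); save(p,"box_"+n+".png",(u[0]-60,u[1]-45,u[0]+60,u[1]+45),5); print(u-[60,45])
E
python3 m.py
```

```text
jar ['scene'] [ 0.5825 -0.1091] [-0.  0.]
jar ['scene'] [ 0.5825 -0.1091] [-0.  0.]
vial ['scene', 'side'] [0.5876 0.0274] [ 0.   0.8  0.7 -0.3]
vial ['scene'] [0.5863 0.0263] [ 0. -0.]
vial ['side'] [0.5888 0.0288] [-0.  0.]
open_jar ['scene', 'side'] [ 0.6785 -0.0718] [-0.9  0.6  1.1  1.2]
open_jar ['scene'] [ 0.6764 -0.0713] [ 0. -0.]
open_jar ['side'] [ 0.6824 -0.0747] [-0. -0.]
open_vial ['scene', 'side'] [0.4647 0.0069] [ 0.3 -0.1 -0.2 -0.4]
open_vial ['scene'] [0.4655 0.0065] [0. 0.]
open_vial ['side'] [0.464  0.0077] [0. 0.]
jar scene 882 [441.1 204.1] [69.9 71.7] 9.6 [440.6 205.2]
jar side 1018 [439.3 207.8] [71.5 68.5] 18.6 [439.5 208.5]
vial scene 421 [639.2 180.5] [39.3 42.8] 38.2 [639.3 180.2]
vial side 277 [637.2 182.6] [41.8 38. ] 18.6 [637.7 183.7]
slide scene 1556 [540.2 192.5] [113.5  54.5] 83.1 [540.5 193.8]
slide side 1405 [538.2 195.9] [112.9  54.9] 83.1 [537.8 197.7]
scene slide_box 0.81 [202. 149.  23.  19.] 312
scene slide_box 0.26 [190. 169.  54.  42.] 1312
scene dock 0.55 [189. 170.  62.  46.] 1377
[134 116]
side slide_box 0.77 [349. 133.  22.  14.] 321
side dock 0.92 [328. 133.  31.  36.] 745
side dock 0.33 [298. 305.  73.  67.] 3003
[275  86]
```

```bash
cat >> h.py <<'E'
from scipy.spatial.transform import Rotation as Ro
def Rt(th):
    y=np.array([np.cos(np.radians(th)),np.sin(np.radians(th)),0]); z=np.array([0,0,-1.]); return np.c_[np.cross(y,z),y,z]
def yaw(R): return np.degrees(np.arctan2(R[1,1],R[0,1]))
def delta(p,th,p0=None,th0=None):
    s=env.observe(); R0=np.array(s["tool_rot"]) if th0 is None else Rt(th0); p0=np.array(s["position"]) if p0 is None else np.array(p0)
    return np.round(np.r_[Ro.from_matrix(R0.T@Rt(th)).as_rotvec(degrees=True),100*R0.T@(np.array(p)-p0)],2)
def seq(ws,p0=None,th0=None):
    "deltas through absolute waypoints (x,y,z,theta)"
    for w in ws:
        th=min([w[3],w[3]+180,w[3]-180],key=lambda a:abs(a-(yaw(np.array(env.observe()["tool_rot"])) if th0 is None else th0)))
        print(w,th,delta(w[:3],th,p0,th0).tolist()); p0,th0=w[:3],th
E
python3 - <<'E'
from h import *
s=env.observe(); print(np.round(s["tool_rot"],3),yaw(np.array(s["tool_rot"])),s["q"])
p=env.get_image("wrist"); R=np.array(s["tool_rot"]); c=-np.array(p["R"]).T@np.array(p["t"])
print("cam in tool",R.T@(c-s["position"]),"fwd in tool",R.T@np.array(p["R"])[2],"right",R.T@np.array(p["R"])[0],p["fov_y"])
seq([(.56,-.31,.25,90)])
E
```

```text
[[ 0.895  0.446 -0.   ]
 [ 0.446 -0.895  0.   ]
 [-0.    -0.    -1.   ]] -63.481689681949966 [-7.58178887e+01  2.18059946e+01  7.43358175e+01 -1.27347882e-03
  8.38592629e+01 -1.23360628e+01]
cam in tool [ 0.07396295  0.00046226 -0.14225868] fwd in tool [-0.29307106 -0.00143549  0.95608958] right [-3.96150500e-05  9.99998890e-01  1.48927691e-03] 68.55711878004414
(0.56, -0.31, 0.25, 90) -90 [-0.0, 0.0, 26.52, 36.27, -2.26, -1.87]
```

View pics/box_scene.png

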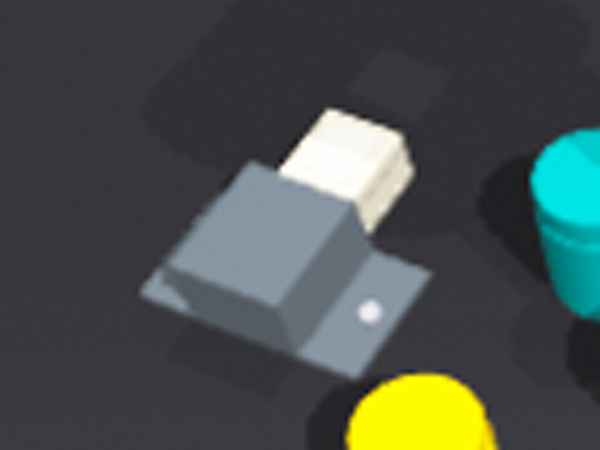

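>>> {"name": "move_arm", "arguments": {
  "plan": [
    [0,0,8,5,-0.3,-0.25,1],
    [0,0,16,10,-0.6,-0.5,1],
    [0,0,22,15,-0.9,-0.75,1],
    [0,0,26.5,20,-1.2,-1,1],
    [0,0,26.5,20,-1.2,-1,1]
  ]
}}

```text
time_s: 2.75
position: [0.4228, -0.3892, 0.2416]
tool_rot: [[1.0, 0.003, 0.001], [0.003, -1.0, 0.0], [0.001, -0.0, -1.0]]
ft_force: [-0.2, -0.7, 0.5]
grip_width: 0.0854
gripper_force: 0.0
```

>>> {"name": "move_arm", "arguments": {
  "plan": [
    [0,0,0,4,-2,-0.2,1],
    [0,0,0,8,-4,-0.4,1],
    [0,0,0,12,-6.5,-0.7,1],
    [0,0,0,14,-8,-0.9,1],
    [0,0,0,14,-8,-0.9,1]
  ]
}}

```text
time_s: 3.25
position: [0.561, -0.3102, 0.25]
tool_rot: [[1.0, 0.004, 0.0], [0.004, -1.0, 0.0], [0.0, -0.0, -1.0]]
ft_force: [-0.5, -0.6, -0.1]
grip_width: 0.0854
gripper_force: 0.0
```

```bash
python3 - <<'E'
from h import *
s=env.observe(); print(s["time_s"],s["position"],yaw(np.array(s["tool_rot"])))
p=env.get_image("wrist"); save(p,"w1.png",s=1.25)
q=env.get_image("scene")
for z,pts in [(.03,[(332,110),(402,133)]),(.042,[(250,162),(358,203),(278,305),(165,265)])]:
    for a in pts: print(z,np.round(onz(q,(134+a[0]/5-.5,116+a[1]/5-.5),z)[:2],4))
E
```

```text
3.25 [ 0.56104146 -0.31024497  0.25000519] -89.75092515867227
0.03 [ 0.5662 -0.3549]
0.03 [ 0.5559 -0.3186]
0.042 [ 0.6161 -0.351 ]
0.042 [ 0.6025 -0.2949]
0.042 [ 0.6629 -0.2809]
0.042 [ 0.6786 -0.3362]
```

View pics/w1.png

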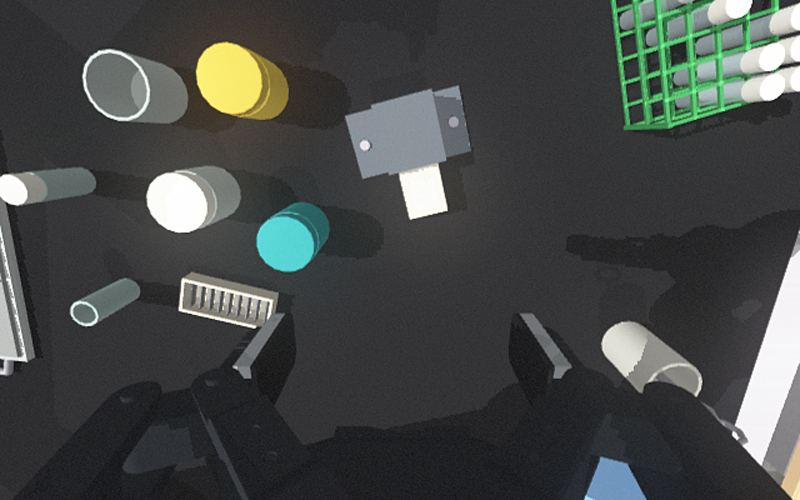

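```bash
python3 - <<'E'
from h import *
p=env.get_image("wrist")
W=lambda a,z: onz(p,(a[0]/1.25-.1,a[1]/1.25-.1),z)[:2]
for z,pts in [(.03,[(412,218),(448,210),(437,163),(400,172)]),(.042,[(363,178),(470,152)]),(.07,[(181,201)]),(.075,[(14,189)]),(.02,[(180,310),(275,328)])]:
    for a in pts: print(z,np.round(W(a,z),4))
g=cv2.cvtColor(p["color"],cv2.COLOR_RGB2GRAY); _,lab,st,cc=cv2.connectedComponentsWithStats((g>190).astype(np.uint8))
for a,z in [((424,195),.03),((181,201),.07)]:
    l=lab[int(a[1]/1.25),int(a[0]/1.25)]; ct=max(cv2.findContours((lab==l).astype(np.uint8),0,2)[0],key=len)[:,0]
    w=np.array([onz(p,q,z)[:2] for q in ct]).astype(np.float32)*1000; print(st[l],cv2.minAreaRect(w))
E
```

```text
0.03 [ 0.5543 -0.3228]
0.03 [ 0.5625 -0.3588]
0.03 [ 0.6084 -0.3464]
0.03 [ 0.5999 -0.3108]
0.042 [ 0.5954 -0.276 ]
0.042 [ 0.6192 -0.3755]
0.07 [ 0.5781 -0.1174]
0.075 [0.5892 0.0219]
0.02 [ 0.4468 -0.0642]
0.02 [ 0.4244 -0.1684]
[ 318  129   38   44 1214] ((583.2926025390625, -331.4981384277344), (47.11600875854492, 38.6641845703125), 14.095563888549805)
[ 115  135   49   50 1809] ((578.1292114257812, -110.95687103271484), (52.78678894042969, 52.231712341308594), 10.850903511047363)
```

The wrist view (scaled 1.25) shows the box end from (412,218) to (448,210), sticking out of the dock at about 14° yaw, with clear space around it. The fit puts its end centre at about (0.560, -0.337).

```bash
python3 - <<'E'
from h import *
seq([(.5855,-.3307,.06,-76),(.5855,-.3307,.005,-76),(.5176,-.3477,.005,-76),(.5176,-.3477,.12,-76),(.536,.17,.12,-7)])
E
```

```text
(0.5855, -0.3307, 0.06, -76) -76 [-0.0, 0.04, -14.02, 2.73, 1.79, 19.01]
(0.5855, -0.3307, 0.005, -76) -76 [0.0, 0.0, 0.0, 0.0, 0.0, 5.5]
(0.5176, -0.3477, 0.005, -76) -76 [0.0, 0.0, 0.0, -7.0, 0.01, 0.0]
(0.5176, -0.3477, 0.12, -76) -76 [0.0, 0.0, 0.0, 0.0, 0.0, -11.5]
(0.536, 0.17, 0.12, -7) -7 [0.0, 0.0, -69.0, 14.31, -49.79, 0.0]
```

>>> {"name": "move_arm", "arguments": {
  "plan": [
    [0,0,-7,1.4,0.9,4,1],
    [0,0,-14,2.7,1.8,8,1],
    [0,0,-14,2.7,1.8,12,1],
    [0,0,-14,2.7,1.8,16,1],
    [0,0,-14,2.7,1.8,19,1]
  ]
}}

```text
time_s: 3.9
position: [0.5842, -0.331, 0.0578]
tool_rot: [[0.971, 0.24, -0.002], [0.24, -0.971, 0.002], [-0.002, -0.002, -1.0]]
ft_force: [0.3, 0.2, -0.4]
grip_width: 0.0852
gripper_force: 0.0
```

```bash
python3 - <<'E'
from h import *
s=env.observe(); print(s["time_s"],s["position"],yaw(np.array(s["tool_rot"])))
p=env.get_image("wrist"); save(p,"w2.png",s=1)
E
```

```text
3.9 [ 0.58415738 -0.33099615  0.05781904] -76.0973642503525
```

View pics/w2.png

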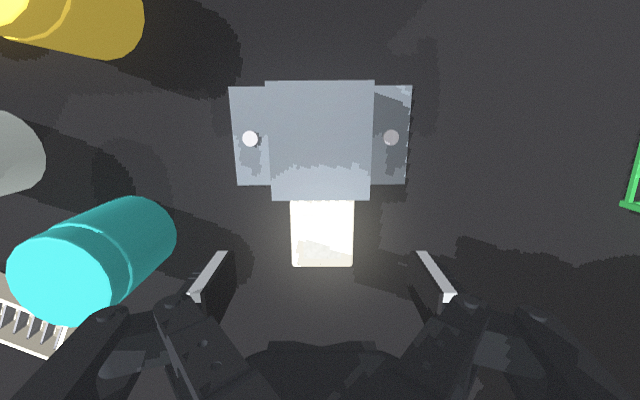

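The box is centred between the fingers (columns 290–353, end at row 266) and lined up with them, so I'll descend, grip and pull.

>>> {"name": "move_arm", "arguments": {
  "plan": [
    [0,0,0,0,0,3,1],
    [0,0,0,0,0,5.3,1],
    [0,0,0,0,0,5.3,1],
    [0,0,0,0,0,5.3,-1],
    [0,0,0,0,0,5.3,-1]
  ],
  "squeeze": 50
}}

```text
time_s: 4.45
position: [0.5866, -0.3311, 0.0095]
tool_rot: [[0.97, 0.242, 0.002], [0.242, -0.97, -0.002], [0.002, 0.003, -1.0]]
ft_force: [0.6, 0.2, 0.9]
grip_width: 0.0588
gripper_force: 0.0
```

>>> {"name": "move_arm", "arguments": {
  "plan": [
    [0,0,0,0,0,0,-1],
    [0,0,0,0,0,0,-1],
    [0,0,0,0,0,0,-1],
    [0,0,0,0,0,0,-1],
    [0,0,0,0,0,0,-1]
  ]
}}

```text
time_s: 4.95
position: [0.5867, -0.3307, 0.0091]
tool_rot: [[0.97, 0.242, 0.002], [0.242, -0.97, -0.002], [0.001, 0.002, -1.0]]
ft_force: [-0.7, -0.8, 6.1]
grip_width: 0.0391
gripper_force: 52.3
```

>>> {"name": "move_arm", "arguments": {
  "plan": [
    [0,0,0,-0.5,0,-0.2,-1],
    [0,0,0,-2.3,0,-0.2,-1],
    [0,0,0,-4,0,-0.2,-1],
    [0,0,0,-5.8,0,-0.2,-1],
    [0,0,0,-7.5,0,-0.2,-1]
  ]
}}

```text
time_s: 5.45
position: [0.5123, -0.3483, 0.0095]
tool_rot: [[0.97, 0.242, -0.0], [0.242, -0.97, 0.0], [-0.0, -0.0, -1.0]]
ft_force: [0.7, 0.8, -0.4]
grip_width: 0.0391
gripper_force: 51.3
```

```bash
python3 - <<'E'
from h import *
s=env.observe(); print(s["time_s"],s["position"],yaw(np.array(s["tool_rot"])),s["grip_width"],s["ft_force"])
p=env.get_image("wrist"); save(p,"w3.png",s=1)
E
```

```text
5.45 [ 0.51232038 -0.34825587  0.00948243] -75.97902303247686 0.03905059663162183 [ 0.68746779  0.84901174 -0.38473437]
```

View pics/w3.png

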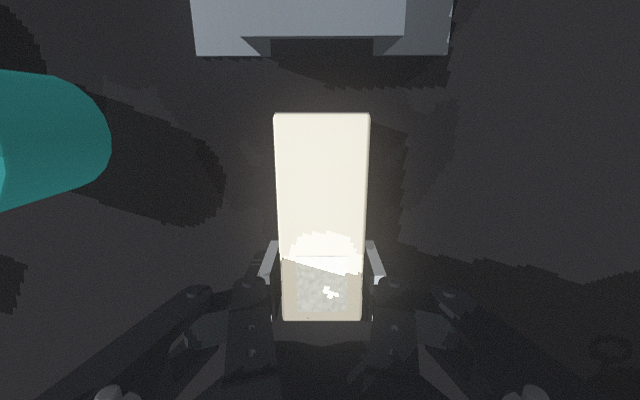

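The box is now clear of the dock. Its top runs from row 113 to row 321 and is centred at column 321.

```bash
python3 - <<'E'
from h import *
s=env.observe(); p=env.get_image("wrist"); R=np.array(s["tool_rot"])
pts=[(274,114),(370,114),(362,320),(281,320)]
X=[R.T@(onz(p,a,.0305)-np.array(s["position"])) for a in pts]; print(np.round(X,4),np.mean(X,0))
off=np.mean(X,0)[0]
d=np.radians(83); g=np.array([.5392,.1942])-off*np.array([np.cos(d),np.sin(d)]); print(g)
seq([(*s["position"][:2],.13,-76),(.516,-.10,.13,-42),(*g,.13,-7),(*g,.0175,-7)])
E
```

```text
[[ 0.0722 -0.0183 -0.0212]
 [ 0.0722  0.0197 -0.0213]
 [-0.0256  0.0205 -0.0211]
 [-0.0257 -0.0195 -0.0211]] [ 0.02330951  0.00058691 -0.02117369]
[0.53635929 0.17106423]
(np.float64(0.5102343038477419), np.float64(-0.3487765256969571), 0.13, -76) -76 [-0.05, 0.05, -0.08, -0.15, -0.03, -12.05]
(0.516, -0.1, 0.13, -42) -42 [0.0, 0.0, -34.0, 6.58, -24.0, 0.0]
(np.float64(0.5363592850318677), np.float64(0.1710642331963973), 0.13, -7) -7 [0.0, 0.0, -35.0, 21.51, -16.62, 0.0]
(np.float64(0.5363592850318677), np.float64(0.1710642331963973), 0.0175, -7) -7 [0.0, 0.0, 0.0, 0.0, 0.0, 11.25]
```

>>> {"name": "move_arm", "arguments": {
  "plan": [
    [0,0,0,0,0,-2,-1],
    [0,0,0,0,0,-5,-1],
    [0,0,0,0,0,-9,-1],
    [0,0,0,0,0,-12,-1],
    [0,0,0,0,0,-12,-1]
  ]
}}

```text
time_s: 6.05
position: [0.5152, -0.3492, 0.1341]
tool_rot: [[0.97, 0.243, 0.006], [0.243, -0.97, -0.006], [0.005, 0.007, -1.0]]
ft_force: [0.4, 0.3, -0.9]
grip_width: 0.0391
gripper_force: 51.4
```

>>> {"name": "move_arm", "arguments": {
  "plan": [
    [0,0,-7,1.3,-4.8,0,-1],
    [0,0,-14,2.6,-9.6,0,-1],
    [0,0,-21,3.9,-14.4,0,-1],
    [0,0,-28,5.3,-19.2,0,-1],
    [0,0,-34,6.6,-24,0,-1]
  ]
}}

```text
time_s: 6.55
position: [0.519, -0.0971, 0.1288]
tool_rot: [[0.665, 0.746, -0.001], [0.746, -0.665, 0.0], [-0.0, -0.001, -1.0]]
ft_force: [0.6, 0.1, 0.3]
grip_width: 0.0389
gripper_force: 51.3
```

```bash
python3 - <<'E'
from h import *
s=env.observe(); print(s["time_s"],s["position"],yaw(np.array(s["tool_rot"])),s["grip_width"])
seq([(.5364,.1711,.13,-7),(.5364,.1711,.0175,-7)])
E
```

```text
6.55 [ 0.5189756  -0.09711692  0.12875479] -41.71311842023626 0.03891999842535784
(0.5364, 0.1711, 0.13, -7) -7 [-0.05, -0.01, -34.71, 21.18, -16.55, -0.11]
(0.5364, 0.1711, 0.0175, -7) -7 [0.0, 0.0, 0.0, 0.0, 0.0, 11.25]
```

>>> {"name": "move_arm", "arguments": {
  "plan": [
    [0,0,-7,3.5,-2.8,0,-1],
    [0,0,-14,7,-5.5,0,-1],
    [0,0,-21,10.5,-8.3,0,-1],
    [0,0,-28,14,-11,0,-1],
    [0,0,-32,17,-13.4,0,-1]
  ]
}}

```text
time_s: 7.05
position: [0.533, 0.1192, 0.1287]
tool_rot: [[0.168, 0.986, -0.001], [0.986, -0.168, 0.0], [0.0, -0.001, -1.0]]
ft_force: [0.2, -0.3, -1.3]
grip_width: 0.039
gripper_force: 51.3
```

```bash
python3 - <<'E'
from h import *
s=env.observe(); print(s["time_s"],s["position"],yaw(np.array(s["tool_rot"])),s["grip_width"])
seq([(.5364,.1711,.045,-7)])
E
```

```text
7.05 [0.53302434 0.11916928 0.12873871] -9.678569934258906 0.03904565299597268
(0.5364, 0.1711, 0.045, -7) -7 [-0.05, -0.01, -2.68, 5.18, -0.53, 8.37]
```

>>> {"name": "move_arm", "arguments": {
  "plan": [
    [0,0,-2.7,3,-0.3,0,-1],
    [0,0,-2.7,5.2,-0.5,2,-1],
    [0,0,-2.7,5.2,-0.5,5,-1],
    [0,0,-2.7,5.2,-0.5,7.5,-1],
    [0,0,-2.7,5.2,-0.5,7.5,-1]
  ]
}}

```text
time_s: 7.55
position: [0.5354, 0.169, 0.0509]
tool_rot: [[0.126, 0.992, -0.007], [0.992, -0.126, -0.001], [-0.002, -0.007, -1.0]]
ft_force: [-0.0, -0.5, 0.7]
grip_width: 0.0389
gripper_force: 51.2
```

```bash
python3 - <<'E'
from h import *
s=env.observe(); print(s["time_s"],s["position"],yaw(np.array(s["tool_rot"])),s["grip_width"])
seq([(.5364,.1711,.0175,-7)])
p=env.get_image("wrist"); save(p,"w4.png",s=1)
E
```

```text
7.55 [0.53539673 0.16899207 0.05093437] -7.249301867736783 0.038908796412295124
(0.5364, 0.1711, 0.0175, -7) -7 [-0.41, 0.09, -0.25, 0.23, 0.1, 3.34]
```

View pics/w4.png

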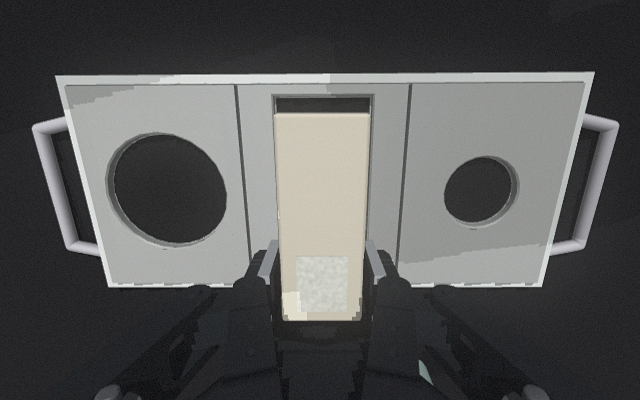

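The box is over its slot, with slot columns 272–375 and box columns 274–370. The jar and vial recesses are visible at about (168,190) and (480,190). I'll use this view to check the recess positions.

```bash
python3 - <<'E'
from h import *
s=env.observe(); p=env.get_image("wrist")
print("slot far mid",np.round(onz(p,(323.5,96),.014)[:2],4),"pred",np.round(np.array([.5392,.1942])+.059*np.array([np.cos(np.radians(83)),np.sin(np.radians(83))]),4))
g=cv2.cvtColor(p["color"],cv2.COLOR_RGB2GRAY)
_,lab=cv2.connectedComponents((g<95).astype(np.uint8))
for a in [(168,190),(480,190)]:
    m=(lab==lab[a[1],a[0]]).astype(np.uint8); ct=max(cv2.findContours(m,0,1)[0],key=len)[:,0]
    print(m.sum())
    for z in (.008,.014):
        w=np.array([onz(p,q,z)[:2] for q in ct]).astype(np.float32)*1000; print(z,cv2.minAreaRect(w))
print(onz(p,(166,190),.014),onz(p,(482,190),.014))
R=np.array(s["tool_rot"])
print("box far",np.round(onz(p,(322,113),s["position"][2]+.0211)[:2],4))
E
```

```text
slot far mid [0.5475 0.2497] pred [0.5464 0.2528]
9695
0.008 ((437.7637634277344, 204.7694549560547), (73.0553207397461, 76.43301391601562), 43.29338836669922)
0.014 ((441.2371826171875, 205.97323608398438), (70.71424865722656, 73.98371887207031), 43.293392181396484)
3545
0.008 ((639.1065673828125, 180.07049560546875), (46.40756607055664, 42.64086151123047), 28.9226131439209)
0.014 ((636.1279296875, 182.06573486328125), (44.920379638671875, 41.274452209472656), 28.92255401611328)
[0.44018429 0.20602171 0.014     ] [0.64075645 0.18070609 0.014     ]
box far [0.5457 0.241 ]
```

>>> {"name": "move_arm", "arguments": {
  "plan": [
    [0,0,0,0.1,0.1,1.5,-1],
    [0,0,0,0.1,0.1,2.6,-1],
    [0,0,0,0.1,0.1,2.6,-1]
  ]
}}

```text
time_s: 7.95
position: [0.5383, 0.1694, 0.0279]
tool_rot: [[0.127, 0.992, -0.001], [0.992, -0.127, -0.0], [-0.0, -0.001, -1.0]]
ft_force: [0.9, 0.1, -0.4]
grip_width: 0.039
gripper_force: 51.3
```

```bash
python3 - <<'E'
from h import *
s=env.observe(); print(s["time_s"],s["position"],yaw(np.array(s["tool_rot"])),s["grip_width"],s["ft_force"])
E
```

```text
7.95 [0.53827269 0.16944977 0.0279331 ] -7.296500069036056 0.039036340886787896 [ 0.92946129  0.06052282 -0.41704008]
```

>>> {"name": "move_arm", "arguments": {
  "plan": [
    [0,0,0,0.1,-0.15,0.5,-1],
    [0,0,0,0.1,-0.15,0.95,-1],
    [0,0,0,0.1,-0.15,0.95,-1],
    [0,0,0,0.1,-0.15,0.95,-1]
  ]
}}

```text
time_s: 8.35
position: [0.5373, 0.1708, 0.019]
tool_rot: [[0.127, 0.992, 0.0], [0.992, -0.127, 0.0], [0.0, 0.0, -1.0]]
ft_force: [-0.5, -0.7, -1.4]
grip_width: 0.0388
gripper_force: 51.3
```

>>> {"name": "move_arm", "arguments": {
  "plan": [
    [0,0,0,0,0,0.15,-1],
    [0,0,0,0,0,0.15,-1],
    [0,0,0,0,0,0.15,0.3],
    [0,0,0,0,0,0.1,0.3],
    [0,0,0,0,0,0,0.3]
  ]
}}

```text
time_s: 8.85
position: [0.5373, 0.1708, 0.019]
tool_rot: [[0.127, 0.992, 0.0], [0.992, -0.127, 0.0], [0.0, 0.0, -1.0]]
ft_force: [0.2, 0.3, -0.2]
grip_width: 0.0557
gripper_force: 0.0
```

>>> {"name": "move_arm", "arguments": {
  "plan": [
    [0,0,0,0,0,-1.5,0.3],
    [0,0,0,0,0,-5,0.3],
    [0,0,0,0,0,-9,0.3],
    [0,0,0,0,0,-13,0.3],
    [0,0,0,0,0,-13,0.3]
  ]
}}

```text
time_s: 9.35
position: [0.5394, 0.1711, 0.1543]
tool_rot: [[0.127, 0.992, 0.01], [0.992, -0.127, 0.001], [0.002, 0.01, -1.0]]
ft_force: [0.1, 0.8, -0.2]
grip_width: 0.0555
gripper_force: 0.0
```

```bash
python3 - <<'E'
from h import *
s=env.observe(); print(s["time_s"],s["position"],yaw(np.array(s["tool_rot"])),s["grip_width"],s["ft_force"])
p=env.get_image("side"); save(p,"s5.png",(180,100,460,400),2); 
# vial: target (.5876,.0265); closing axis options
seq([(.5876,.0270,.15,-7),(.5876,.0270,.03,-7)])
w=env.get_image("wrist"); save(w,"w5.png")
E
```

```text
9.35 [0.53942747 0.17108559 0.15430089] -7.270421602038199 0.055494721995276296 [ 0.10706729  0.77563676 -0.21316922]
(0.5876, 0.027, 0.15, -7) -7 [0.31, -0.07, -0.28, -13.65, 6.72, 0.16]
(0.5876, 0.027, 0.03, -7) -7 [0.0, 0.0, 0.0, 0.0, 0.0, 12.0]
```

View pics/s5.png

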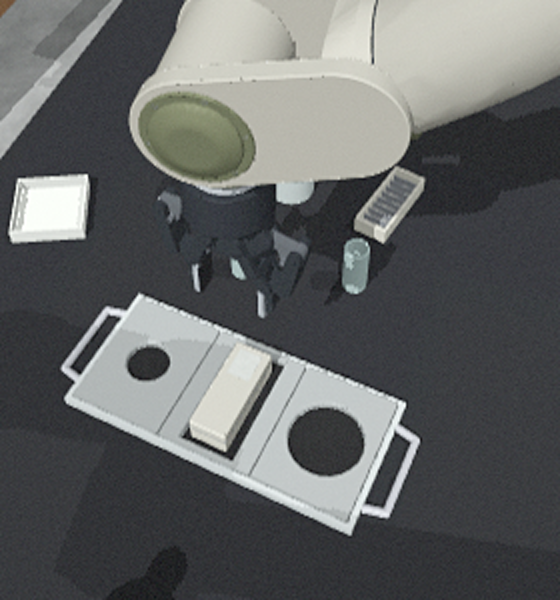

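View pics/w5.png

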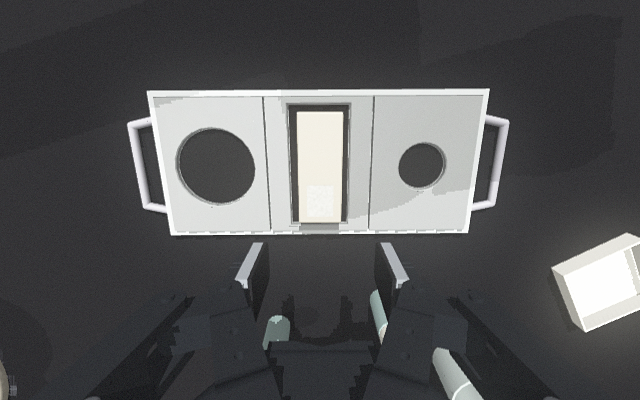

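The box sits in the slot (wrist view: box rows 111–222, slot rows 105–226) and looks level. I'll measure how well it is centred.

```bash
python3 - <<'E'
from h import *
p=env.get_image("wrist"); g=cv2.cvtColor(p["color"],cv2.COLOR_RGB2GRAY)
hsv=cv2.cvtColor(p["color"],cv2.COLOR_RGB2HSV)
m=((hsv[...,1]>22)&(hsv[...,2]>150)).astype(np.uint8); m[:, :290]=0; m[:,352:]=0; m[:95]=0; m[240:]=0
m=cv2.morphologyEx(m,cv2.MORPH_CLOSE,np.ones((31,31)))
ct=max(cv2.findContours(m,0,1)[0],key=len)[:,0]; print(cv2.boundingRect(ct))
w=np.array([onz(p,q,.038)[:2] for q in ct]).astype(np.float32)*1000; print("box",cv2.minAreaRect(w))
print("corners", [np.round(onz(p,a,.038)[:2],4) for a in [(297,111),(342,111),(341,221),(297,221)]])
print("slot", [np.round(onz(p,a,.014)[:2],4) for a in [(288,104),(350,104),(348,229),(284,229)]])
print("rowprofile", g[195:240,320].tolist(), g[120:240:8,293].tolist())
E
```

```text
(301, 150, 43, 73)
box ((550.7353515625, 168.67718505859375), (76.16059875488281, 32.55272674560547), 53.24762725830078)
corners [array([0.5261, 0.2457]), array([0.563, 0.241]), array([0.5518, 0.1442]), array([0.5114, 0.1494])]
slot [array([0.5171, 0.2529]), array([0.5724, 0.2458]), array([0.5584, 0.1251]), array([0.4936, 0.1334])]
rowprofile [240, 241, 242, 243, 243, 240, 240, 244, 243, 243, 246, 246, 247, 245, 244, 242, 244, 244, 246, 244, 242, 242, 240, 236, 236, 235, 237, 218, 114, 121, 149, 154, 155, 156, 157, 168, 194, 194, 185, 136, 59, 66, 65, 70, 76] [73, 83, 78, 83, 85, 80, 83, 86, 77, 71, 95, 128, 164, 184, 186]
```

The box centre is at about (0.538, 0.195), within 3 mm of the recess centre. The vial is next.

>>> {"name": "move_arm", "arguments": {
  "plan": [
    [0,0,0,-4,2,0,1],
    [0,0,0,-8,4,0,1],
    [0,0,0,-12,5.9,0,1],
    [0,0,0,-13.7,6.7,0.5,1],
    [0,0,0,-13.7,6.7,1,1]
  ]
}}

```text
time_s: 10.0
position: [0.5864, 0.0243, 0.137]
tool_rot: [[0.13, 0.992, -0.002], [0.992, -0.13, 0.0], [-0.0, -0.002, -1.0]]
ft_force: [0.1, 1.7, -0.2]
grip_width: 0.0853
gripper_force: 0.0
```

```bash
python3 - <<'E'
from h import *
s=env.observe(); print(s["time_s"],s["position"],yaw(np.array(s["tool_rot"])),s["grip_width"])
w=env.get_image("wrist"); save(w,"w6.png")
print([(round(d["conf"],2),np.round(d["bbox"]).tolist()) for d in env.outline_of("vial",w)])
for X in [(.588,.0265,0),(.588,.0265,.075)]: print(proj(w,X))
E
```

```text
10.0 [0.58640013 0.02427633 0.1370311 ] -7.472282995830797 0.0852792401138265
[(0.6, [238.0, 43.0, 126.0, 86.0])]
[323.68152624 185.82020953]
[324.10299919 211.08902148]
```

View pics/w6.png

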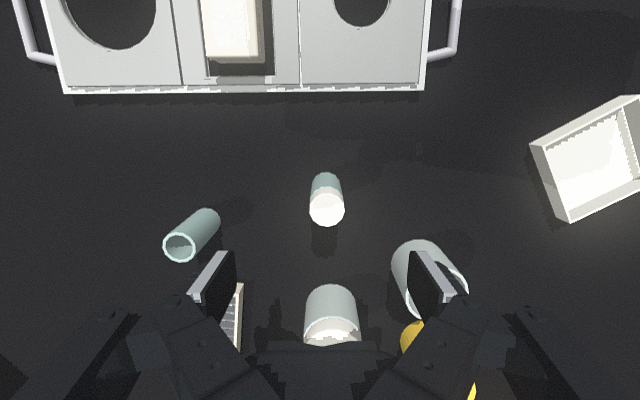

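The vial cap is at (327,209), within 3 px of the predicted position, and both fingers have clear space to descend.

>>> {"name": "move_arm", "arguments": {
  "plan": [
    [0,0,0,0.2,0.2,3,1],
    [0,0,0,0.2,0.2,6,1],
    [0,0,0,0.2,0.2,9,1],
    [0,0,0,0.2,0.2,10.5,1],
    [0,0,0,0.2,0.2,10.5,1]
  ]
}}

```text
time_s: 10.6
position: [0.5868, 0.03, 0.0316]
tool_rot: [[0.125, 0.992, -0.005], [0.992, -0.125, 0.001], [0.0, -0.005, -1.0]]
ft_force: [-0.3, 0.3, -0.2]
grip_width: 0.0851
gripper_force: 0.0
```

>>> {"name": "move_arm", "arguments": {
  "plan": [
    [0,0,0,0,0,0,-1],
    [0,0,0,0,0,0,-1],
    [0,0,0,0,0,0,-1],
    [0,0,0,0,0,0,-1],
    [0,0,0,0,0,0,-1]
  ],
  "squeeze": 25
}}

```text
time_s: 11.1
position: [0.5889, 0.0281, 0.0346]
tool_rot: [[0.127, 0.992, 0.001], [0.992, -0.127, -0.0], [0.0, 0.001, -1.0]]
ft_force: [-0.9, -0.4, 5.2]
grip_width: 0.0266
gripper_force: 26.4
```

>>> {"name": "move_arm", "arguments": {
  "plan": [
    [0,0,0,0,0,0,-1],
    [0,0,0,0,0,0,-1],
    [0,0,0,0,0,0,-1],
    [0,0,0,0,0,0,-1]
  ]
}}

```text
time_s: 11.5
position: [0.5889, 0.0281, 0.0346]
tool_rot: [[0.127, 0.992, 0.001], [0.992, -0.127, -0.0], [0.0, 0.001, -1.0]]
ft_force: [-1.4, -0.1, 6.8]
grip_width: 0.0273
gripper_force: 26.5
```

>>> {"name": "move_arm", "arguments": {
  "plan": [
    [0,0,0,0,0,-1.5,-1],
    [0,0,0,0,0,-4,-1],
    [0,0,0,0,0,-7,-1],
    [0,0,0,0,0,-7,-1]
  ]
}}

```text
time_s: 11.9
position: [0.5902, 0.0278, 0.1075]
tool_rot: [[0.127, 0.992, 0.007], [0.992, -0.127, -0.001], [-0.0, 0.007, -1.0]]
ft_force: [0.3, 0.4, -0.6]
grip_width: 0.0273
gripper_force: 26.3
```

```bash
python3 - <<'E'
from h import *
s=env.observe(); print(s["time_s"],s["position"],yaw(np.array(s["tool_rot"])),s["grip_width"],s["ft_force"])
p=env.get_image("wrist"); save(p,"w7.png")
seq([(.6383,.1823,.105,-7)])
E
```

```text
11.9 [0.59022829 0.02784968 0.10746424] -7.283113306467501 0.0272840694801489 [ 0.31871949  0.44963261 -0.62822133]
(0.6383, 0.1823, 0.105, -7) -7 [0.2, 0.01, -0.29, 15.93, 2.91, 0.04]
```

View pics/w7.png

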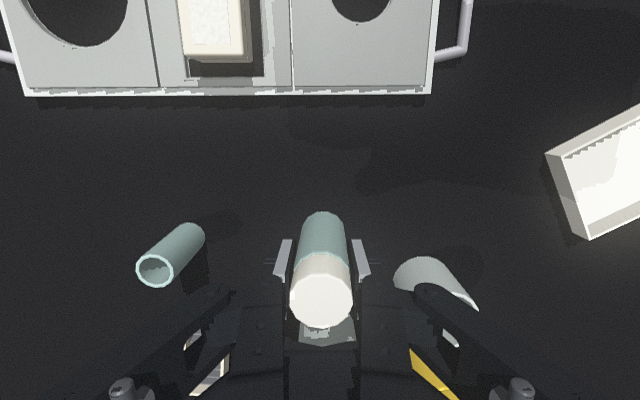

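The vial is held upright, with its cap at (321,289), centred between the pads.

>>> {"name": "move_arm", "arguments": {
  "plan": [
    [0,0,0,4,0.8,0,-1],
    [0,0,0,8,1.5,0,-1],
    [0,0,0,12,2.2,0,-1],
    [0,0,0,16,2.9,0,-1],
    [0,0,0,16,2.9,0,-1]
  ]
}}

```text
time_s: 12.45
position: [0.6374, 0.1875, 0.1019]
tool_rot: [[0.122, 0.992, -0.002], [0.992, -0.122, 0.001], [0.001, -0.002, -1.0]]
ft_force: [-1.3, -0.9, -0.4]
grip_width: 0.0269
gripper_force: 26.3
```

```bash
python3 - <<'E'
from h import *
s=env.observe(); print(s["time_s"],s["position"],yaw(np.array(s["tool_rot"])),s["grip_width"],s["ft_force"])
p=env.get_image("wrist"); R=np.array(s["tool_rot"]); z=s["position"][2]+.0404
hsv=cv2.cvtColor(p["color"],cv2.COLOR_RGB2HSV); m=((hsv[...,2]>200)&(hsv[...,1]<45)).astype(np.uint8); m[:,:280]=0;m[:,362:]=0;m[:235]=0;m[335:]=0
ct=max(cv2.findContours(m,0,1)[0],key=len); print(cv2.boundingRect(ct))
b=cv2.boundingRect(ct); c=onz(p,(b[0]+b[2]/2,b[1]+b[3]-1-31),z); print("vial",c, R.T@(c-s["position"]))
E
```

```text
12.45 [0.63736831 0.18745854 0.10189679] -7.028799247099894 0.026912652103965973 [-1.33923574 -0.85057757 -0.39666116]
(290, 252, 63, 77)
vial [0.63721673 0.18900833 0.14229679] [ 0.00154434 -0.00041306 -0.04039838]
```

>>> {"name": "move_arm", "arguments": {
  "plan": [
    [0,0,0,-0.5,0,1,-1],
    [0,0,0,-0.5,0,2.5,-1],
    [0,0,0,-0.5,0,4,-1],
    [0,0,0,-0.5,0,5,-1],
    [0,0,0,-0.5,0,5,-1]
  ]
}}

```text
time_s: 13.0
position: [0.636, 0.1768, 0.0518]
tool_rot: [[0.128, 0.992, -0.004], [0.992, -0.128, -0.0], [-0.001, -0.004, -1.0]]
ft_force: [-0.2, -0.9, -0.6]
grip_width: 0.027
gripper_force: 26.3
```

>>> {"name": "move_arm", "arguments": {
  "plan": [
    [0,0,0,0.1,0.1,0,-1],
    [0,0,0,0.1,0.1,0.3,-1],
    [0,0,0,0.1,0.1,0.6,-1],
    [0,0,0,0.1,0.1,0.6,-1]
  ]
}}

```text
time_s: 13.4
position: [0.638, 0.179, 0.0476]
tool_rot: [[0.127, 0.992, -0.0], [0.992, -0.127, -0.0], [-0.0, -0.0, -1.0]]
ft_force: [-0.4, 0.7, 0.3]
grip_width: 0.0268
gripper_force: 26.3
```

Now 5 mm to the floor: lower, settle, then open and rise.

>>> {"name": "move_arm", "arguments": {
  "plan": [
    [0,0,0,0.1,0,0.2,-1],
    [0,0,0,0.1,0,0.4,-1],
    [0,0,0,0.1,0,0.5,-1],
    [0,0,0,0.1,0,0.5,-1]
  ]
}}

```text
time_s: 13.8
position: [0.6382, 0.18, 0.0428]
tool_rot: [[0.127, 0.992, -0.0], [0.992, -0.127, 0.0], [0.0, -0.0, -1.0]]
ft_force: [1.2, -0.4, -0.1]
grip_width: 0.0268
gripper_force: 26.2
```

>>> {"name": "move_arm", "arguments": {
  "plan": [
    [0,0,0,0,0,0,0],
    [0,0,0,0,0,0,0],
    [0,0,0,0,0,0,0.1],
    [0,0,0,0,0,0,0.2]
  ]
}}

```text
time_s: 14.2
position: [0.6383, 0.18, 0.0429]
tool_rot: [[0.127, 0.992, 0.0], [0.992, -0.127, -0.0], [0.0, 0.0, -1.0]]
ft_force: [0.8, -0.3, -0.8]
grip_width: 0.0514
gripper_force: 0.0
```

>>> {"name": "move_arm", "arguments": {
  "plan": [
    [0,0,0,0,0,-1.5,0.2],
    [0,0,0,0,0,-5,0.2],
    [0,0,0,0,0,-9,0.2],
    [0,0,0,0,0,-12,0.2],
    [0,0,0,0,0,-12,0.2]
  ]
}}

```text
time_s: 14.7
position: [0.6399, 0.1803, 0.1679]
tool_rot: [[0.127, 0.992, 0.009], [0.992, -0.127, 0.001], [0.002, 0.009, -1.0]]
ft_force: [-0.6, 0.6, 0.5]
grip_width: 0.0513
gripper_force: 0.0
```

```bash
python3 - <<'E'
from h import *
s=env.observe(); print(s["time_s"],s["position"],yaw(np.array(s["tool_rot"])),s["grip_width"],s["ft_force"])
p=env.get_image("wrist"); save(p,"w8.png")
for X in [(.6383,.1813,.083),(.6383,.1813,.014),(.5393,.193,.038)]: print(proj(p,X))
print([(round(d["conf"],2),np.round(d["bbox"]).tolist()) for d in env.outline_of("vial",p)])
seq([(.581,-.111,.155,-75),(.4400,.2055,.14,-7)])
E
```

```text
14.7 [0.63987737 0.18028384 0.16794318] -7.274746058330585 0.0513320293713017 [-0.56419534  0.57793766  0.47960097]
[319.11062962 203.82753998]
[319.09499051 183.55991547]
[215.11231997 190.68256564]
[(0.74, [320.0, 198.0, 34.0, 48.0])]
(0.581, -0.111, 0.155, -75) -75 [0.03, -0.03, 67.72, -29.59, -1.98, 0.8]
(0.44, 0.2055, 0.14, -7) -7 [0.0, 0.0, -68.0, -5.43, -34.22, 1.5]
```

View pics/w8.png

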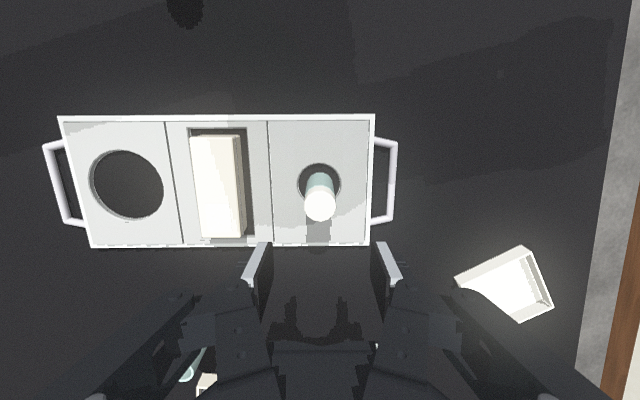

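The vial stands upright in its recess and the box lies flat. The jar is next, gripped along the 105° axis between its neighbours.

>>> {"name": "move_arm", "arguments": {
  "plan": [
    [0,0,7,-3,-0.2,0,1],
    [0,0,15,-7,-0.5,0,1],
    [0,0,23,-11,-0.8,0,1],
    [0,0,31,-15,-1,0,1],
    [0,0,38,-17,-1.1,0,1]
  ]
}}

```text
time_s: 15.3
position: [0.6046, 0.0101, 0.1613]
tool_rot: [[0.716, 0.698, -0.003], [0.698, -0.716, 0.0], [-0.002, -0.002, -1.0]]
ft_force: [-0.3, 0.0, 0.9]
grip_width: 0.0859
gripper_force: 0.0
```

```bash
python3 - <<'E'
from h import *
s=env.observe(); print(s["time_s"],s["position"],yaw(np.array(s["tool_rot"])),s["grip_width"],s["ft_force"])
seq([(.580,-.110,.155,-75)])
E
```

```text
15.3 [0.60456577 0.01005519 0.16125095] -45.73072574500337 0.08586219542823996 [-0.2866292   0.04602462  0.94414131]
(0.58, -0.11, 0.155, -75) -75 [-0.09, 0.16, 29.27, -10.14, 6.88, 0.63]
```

>>> {"name": "move_arm", "arguments": {
  "plan": [
    [0,0,8,-3,2,0,1],
    [0,0,16,-6,4,0,1],
    [0,0,24,-9,6,0.3,1],
    [0,0,29,-10.1,6.9,0.5,1],
    [0,0,29,-10.1,6.9,0.5,1]
  ]
}}

```text
time_s: 15.8
position: [0.5816, -0.109, 0.1561]
tool_rot: [[0.964, 0.267, -0.003], [0.267, -0.964, 0.001], [-0.003, -0.002, -1.0]]
ft_force: [-0.5, 0.2, -0.6]
grip_width: 0.0854
gripper_force: 0.0
```

```bash
python3 - <<'E'
from h import *
s=env.observe(); print(s["time_s"],s["position"],yaw(np.array(s["tool_rot"])),s["grip_width"],s["ft_force"])
p=env.get_image("wrist"); save(p,"w9.png")
for X in [(.580,-.11,0),(.580,-.11,.07)]: print(proj(p,X))
E
```

```text
15.8 [ 0.58163862 -0.10895442  0.15610244] -74.49098247462895 0.08535651916146202 [-0.47412752  0.1623472  -0.63861025]
[322.06212773 184.5498143 ]
[321.97438883 205.75066865]
```

View pics/w9.png

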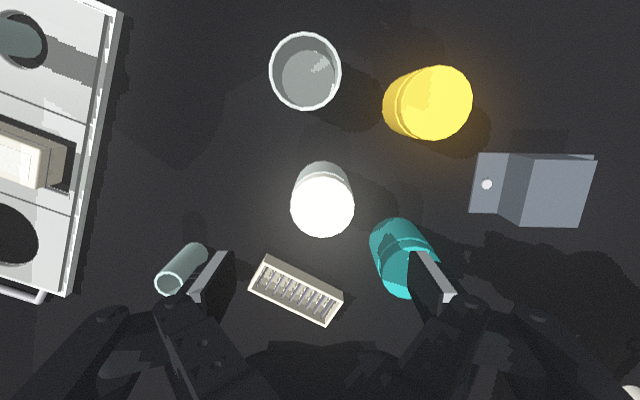

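The jar cap is at (322,206), where predicted, and both finger landing zones are free.

>>> {"name": "move_arm", "arguments": {
  "plan": [
    [0,0,0,-0.15,0,4,1],
    [0,0,0,-0.15,0,8,1],
    [0,0,0,-0.15,0,11.5,1],
    [0,0,0,-0.15,0,13.2,1],
    [0,0,0,-0.15,0,13.2,1]
  ]
}}

```text
time_s: 16.35
position: [0.5797, -0.1057, 0.023]
tool_rot: [[0.962, 0.274, -0.006], [0.274, -0.962, 0.002], [-0.005, -0.004, -1.0]]
ft_force: [-0.6, 0.0, 0.9]
grip_width: 0.0857
gripper_force: 0.0
```

>>> {"name": "move_arm", "arguments": {
  "plan": [
    [0,0,0,0,0,0,-1],
    [0,0,0,0,0,0,-1],
    [0,0,0,0,0,0,-1],
    [0,0,0,0,0,0,-1],
    [0,0,0,0,0,0,-1]
  ],
  "squeeze": 35
}}

```text
time_s: 16.85
position: [0.5819, -0.1076, 0.0276]
tool_rot: [[0.962, 0.271, 0.003], [0.271, -0.962, -0.001], [0.003, 0.001, -1.0]]
ft_force: [-1.3, 2.3, 6.5]
grip_width: 0.0554
gripper_force: 37.5
```

>>> {"name": "move_arm", "arguments": {
  "plan": [
    [0,0,0,0,0,-0.2,-1],
    [0,0,0,0,0,-2,-1],
    [0,0,0,0,0,-6,-1],
    [0,0,0,0,0,-10,-1],
    [0,0,0,0,0,-10,-1]
  ]
}}

```text
time_s: 17.35
position: [0.5833, -0.1085, 0.1315]
tool_rot: [[0.962, 0.271, 0.01], [0.271, -0.962, -0.004], [0.008, 0.006, -1.0]]
ft_force: [0.0, -0.1, -1.1]
grip_width: 0.0551
gripper_force: 37.7
```

```bash
python3 - <<'E'
from h import *
s=env.observe(); print(s["time_s"],s["position"],yaw(np.array(s["tool_rot"])),s["grip_width"],s["ft_force"])
p=env.get_image("wrist"); save(p,"w10.png")
seq([(.51,.045,.13,-41),(.440,.2055,.13,-7)])
E
```

```text
17.35 [ 0.58325849 -0.10851513  0.13154148] -74.26258243051001 0.055095517768144586 [ 0.01230302 -0.05823785 -1.07439577]
(0.51, 0.045, 0.13, -41) -41 [0.27, -0.19, -33.27, -2.78, -16.69, -0.22]
(0.44, 0.2055, 0.13, -7) -7 [0.0, 0.0, -34.0, 7.52, -15.81, 0.0]
```

View pics/w10.png

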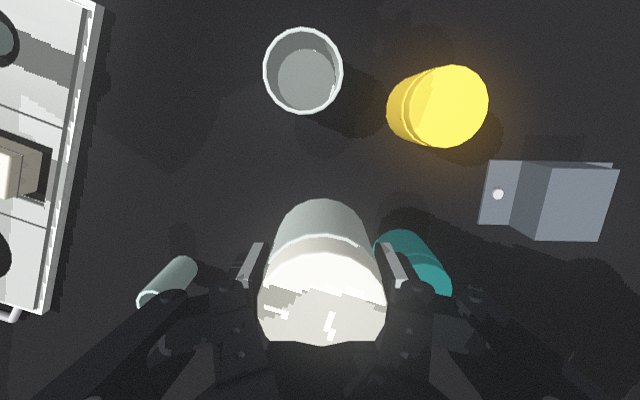

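The jar is held upright and the neighbouring things are undisturbed.

>>> {"name": "move_arm", "arguments": {
  "plan": [
    [0,0,-7,-0.5,-3,0,-1],
    [0,0,-14,-1.1,-6.5,0,-1],
    [0,0,-21,-1.7,-10,0,-1],
    [0,0,-28,-2.3,-13.5,0,-1],
    [0,0,-33,-2.8,-16.7,0,-1]
  ]
}}

```text
time_s: 17.9
position: [0.5072, 0.0468, 0.1246]
tool_rot: [[0.656, 0.755, -0.003], [0.755, -0.656, 0.0], [-0.001, -0.002, -1.0]]
ft_force: [0.8, -0.3, -1.9]
grip_width: 0.0548
gripper_force: 37.7
```

```bash
python3 - <<'E'
from h import *
s=env.observe(); print(s["time_s"],s["position"],yaw(np.array(s["tool_rot"])),s["grip_width"],s["ft_force"])
seq([(.4403,.208,.12,-7)])
E
```

```text
17.9 [0.50722911 0.04681228 0.12463192] -41.014288284667906 0.054802262263038526 [ 0.80538568 -0.27812266 -1.91682972]
(0.4403, 0.208, 0.12, -7) -7 [-0.15, 0.04, -34.01, 7.77, -15.63, 0.49]
```

>>> {"name": "move_arm", "arguments": {
  "plan": [
    [0,0,-8,2,-4,0,-1],
    [0,0,-16,4,-8,0,-1],
    [0,0,-24,6,-12,0,-1],
    [0,0,-31,7.3,-14.5,0,-1],
    [0,0,-34,7.7,-15.5,0,-1]
  ]
}}

```text
time_s: 18.4
position: [0.4412, 0.2076, 0.1248]
tool_rot: [[0.12, 0.993, -0.003], [0.993, -0.12, -0.0], [-0.001, -0.003, -1.0]]
ft_force: [0.4, -0.1, -0.4]
grip_width: 0.0549
gripper_force: 37.7
```

>>> {"name": "move_arm", "arguments": {
  "plan": [
    [0,0,0,0,0,1,-1],
    [0,0,0,0,0,3,-1],
    [0,0,0,0,0,5,-1],
    [0,0,0,0,0,6.5,-1],
    [0,0,0,0,0,6.5,-1]
  ]
}}

```text
time_s: 18.9
position: [0.442, 0.2044, 0.0582]
tool_rot: [[0.129, 0.992, -0.005], [0.992, -0.129, -0.001], [-0.002, -0.005, -1.0]]
ft_force: [-0.5, 0.1, -0.4]
grip_width: 0.0549
gripper_force: 37.6
```

```bash
python3 - <<'E'
from h import *
s=env.observe(); print(s["time_s"],s["position"],yaw(np.array(s["tool_rot"])),s["grip_width"],s["ft_force"])
p=env.get_image("wrist"); save(p,"w11.png")
seq([(.4403,.208,.0356,-7)])
E
```

```text
18.9 [0.44203169 0.204401   0.05815567] -7.428558167515551 0.05494995851495345 [-0.48150807  0.0813099  -0.35973936]
(0.4403, 0.208, 0.0356, -7) -7 [-0.18, 0.06, -0.41, 0.3, -0.28, 2.39]
```

View pics/w11.png

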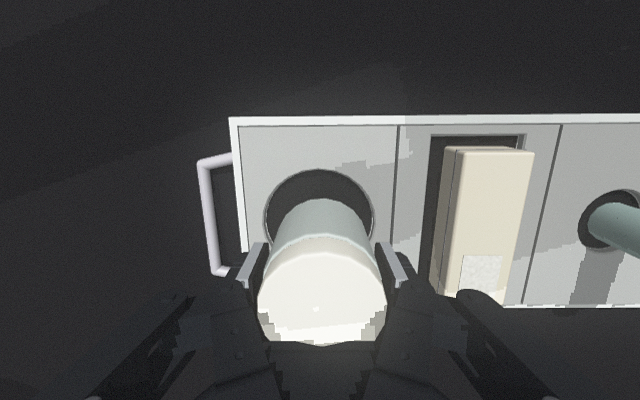

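The jar is above the large recess and needs only a small shift.

>>> {"name": "move_arm", "arguments": {
  "plan": [
    [0,0,0,0.2,-0.3,0,-1],
    [0,0,0,0.2,-0.3,0.6,-1],
    [0,0,0,0.2,-0.3,1.2,-1],
    [0,0,0,0.2,-0.3,1.2,-1],
    [0,0,0,0.2,-0.3,1.2,-1]
  ]
}}

```text
time_s: 19.45
position: [0.4405, 0.208, 0.0488]
tool_rot: [[0.127, 0.992, -0.0], [0.992, -0.127, -0.0], [-0.0, -0.0, -1.0]]
ft_force: [-0.1, -0.1, -1.7]
grip_width: 0.055
gripper_force: 37.7
```

>>> {"name": "move_arm", "arguments": {
  "plan": [
    [0,0,0,0,0,0.5,-1],
    [0,0,0,0,0,1,-1],
    [0,0,0,0,0,1.3,-1],
    [0,0,0,0,0,1.3,-1],
    [0,0,0,0,0,1.3,-1]
  ]
}}

```text
time_s: 19.95
position: [0.4405, 0.2079, 0.0357]
tool_rot: [[0.127, 0.992, -0.0], [0.992, -0.127, -0.0], [-0.0, -0.0, -1.0]]
ft_force: [0.1, -0.1, -0.8]
grip_width: 0.0554
gripper_force: 37.7
```

>>> {"name": "move_arm", "arguments": {
  "plan": [
    [0,0,0,0,0,0,0.7],
    [0,0,0,0,0,0,0.7],
    [0,0,0,0,0,0,0.7],
    [0,0,0,0,0,0,0.7],
    [0,0,0,0,0,0,0.7]
  ]
}}

```text
time_s: 20.45
position: [0.4405, 0.208, 0.0358]
tool_rot: [[0.127, 0.992, 0.0], [0.992, -0.127, 0.0], [0.0, 0.0, -1.0]]
ft_force: [-0.6, -0.8, 1.4]
grip_width: 0.0723
gripper_force: 0.0
```

>>> {"name": "move_arm", "arguments": {
  "plan": [
    [0,0,0,0,0,-1.5,0.7],
    [0,0,0,0,0,-5,0.7],
    [0,0,0,0,0,-9,0.7],
    [0,0,0,0,0,-13,0.7],
    [0,0,0,0,0,-16,0.7]
  ]
}}

```text
time_s: 20.95
position: [0.4406, 0.208, 0.1984]
tool_rot: [[0.127, 0.992, 0.002], [0.992, -0.127, 0.0], [0.001, 0.002, -1.0]]
ft_force: [0.3, -0.6, -0.8]
grip_width: 0.0724
gripper_force: 0.0
```

>>> {"name": "move_arm", "arguments": {
  "plan": [
    [0,0,0,-4,0,-2,0.7],
    [0,0,0,-8,0,-2,0.7],
    [0,0,0,-8,0,-2,0.7]
  ]
}}

```text
time_s: 21.25
position: [0.4301, 0.1258, 0.2164]
tool_rot: [[0.13, 0.991, 0.001], [0.991, -0.13, -0.001], [-0.001, 0.001, -1.0]]
ft_force: [-0.1, 0.3, -0.8]
grip_width: 0.0727
gripper_force: 0.0
```

```bash
python3 - <<'E'
from h import *
s=env.observe(); print(s["time_s"],s["position"],yaw(np.array(s["tool_rot"])),s["grip_width"],s["ft_force"])
p=env.get_image("wrist"); save(p,"w12.png",s=1.25)
for X in [(.44,.2055,.078),(.6383,.1813,.083),(.5393,.193,.038)]: print(np.round(proj(p,X)*1.25))
for k,z in [("jar",.008),("vial",.008),("slide_box",.008),("open_jar",0),("open_vial",0),("open_slide_tray",0)]:
    for d in env.tip_of(k,p)[:2]: print(k,round(d["conf"],2),np.round(onz(p,d["pixel"],z)[:2],4))
E
```

```text
21.25 [0.43005976 0.1257692  0.21643633] -7.487232977673783 0.07272574539271719 [-0.07886062  0.34393175 -0.82759686]
[402. 128.]
[682. 125.]
[522. 128.]
jar 0.91 [0.4401 0.2017]
vial 0.58 [0.6387 0.1775]
slide_box 0.78 [0.54  0.195]
open_jar 0.96 [ 0.6724 -0.0666]
open_jar 0.66 [0.4413 0.2007]
open_vial 0.58 [0.4676 0.0063]
open_slide_tray 0.76 [ 0.46   -0.1155]
```

View pics/w12.png

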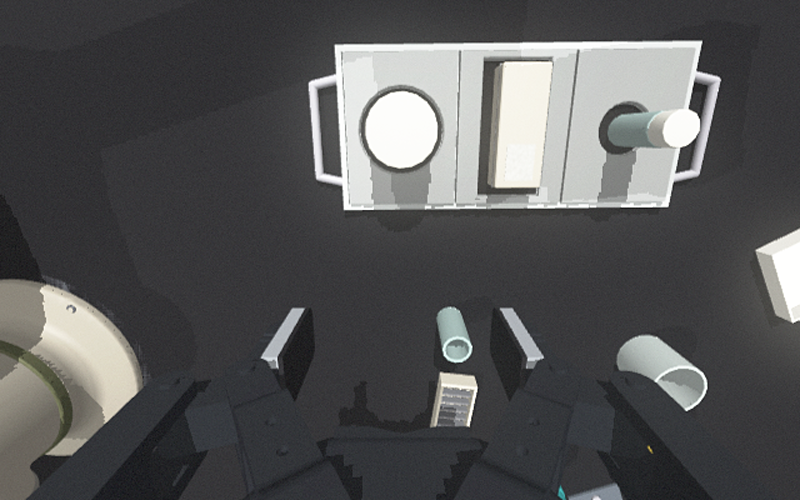

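The jar (401,130), the box (520,125) and the vial (base 628,128) all sit upright in their recesses, within a few millimetres of centre. The open look-alikes are where they began and the gripper is clear, so I'll hand the job in.

```bash
python3 -c "
from rig import env
print(env.close_job())"
```

```text
the job is handed in; nothing more can be done
None
```

The carrier is packed and the job is handed in at about 21 s: the last picture shows the jar, vial and slide box in their recesses within a few millimetres of centre, the open look-alikes where they began and the gripper clear; no verdict came back.

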